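# Hand over burnt-in modules to inspection

### The arm

A 6-joint arm with a two-finger parallel gripper is mounted at the origin on the work surface. World frame = base frame: x ahead of the robot, y to its left, z up, the work surface at z = 0. Lengths are in mm, angles in rad, forces in N, time in s.
With the tool pointing down it reaches from about 275 to 750 mm from the base axis. Payload 10.2 kg.
Tool frame: the origin (TCP) lies at the very end of the fingers, on their centre line; the grasp point (between the pads) lies 19 mm behind it; z points along the fingers, y is the direction in which the jaws open and shut (so a half turn about z gives the same grasp; the last joint's range is limited). The gripper opens to 88 mm and grips with 3 to 60 N. Pads are 18 mm wide; open, the fingers measure 123 mm over their backs; the gripper's body (75 mm by 187 mm) begins 45 mm behind the grasp point.
Start: joints at [1.115, 0.313, 1.498, -0, 1.331, -0.223], TCP at [121.132, 510.841, 238.72] pointing down, gripper open.
Joint ranges: [-2.94, 2.94], [-0.97, 2.17], [0.19, 2.56], [-1.23, 4.37], [0.02, 3.11], [-2.88, 2.88]. Speed limits (rad/s): [2.39, 2.39, 3.01, 3.14, 3.14, 3.14].

### API

Orientations are given as a unit quaternion [x, y, z, w].
In Python, from station import reach, servo_line, movej, command_gripper, sleep, inverse_kinematics, state, camera, IKError, finish_job gives the robot as it stands. Calls block until the motion is done:
- reach(position, orientation): joint-space move of the TCP to a pose.
- servo_line(position, rotation=None, v=150): straight line of the TCP; rotation=None keeps the orientation; v is the mean speed in mm/s.
- movej(angles): joint-space move.
- command_gripper(opening, force=None): opening from 0.0 (shut) to 1.0 (fully open); force is the grip in N (None keeps the last); returns when the fingers have stopped.
- sleep(seconds).
- inverse_kinematics(position, orientation): joint angles nearest the present ones, or None.
- state(): the state.
- camera(name): name is "side" or "top" or "wrist"; returns a dict with "pixels" (400x640x3 uint8, red, green, blue), "fx", "fy", "cx", "cy" (pixels), "R" (3x3) and "t" (3): a world point X has camera coordinates R X + t. Camera axes: x right, y down, z forward; pixel columns grow to the right and rows downward; lengths in mm; the calibration is good to about 2 mm. The wrist camera is an equidistant fisheye: a pixel r from the principal point sees the ray r / f radians off the axis. A picture is of the moment at which its call begins. There is no depth.
A pose or a line that the arm cannot do raises IKError and nothing moves.
- finish_job(): hands the job in, once; it reports no verdict.
The state is a dict: "time": time; "joint_pos": joint angles; "qd": joint speeds; "effort": joint torques, N m; "tool_pos": TCP position; "tool_rot": TCP orientation; "contact_force": force on the tool from outside, world axes, zero at the start; "wrist_torque": the same for the moment, N m; "opening": opening from 0.0 (shut) to 1.0 (fully open).
Only numpy, scipy, OpenCV 4.12 (cv2) and the standard library are available. Lean on these libraries where they do the work, as an engineer would, in place of code of your own. Each camera call takes 0.05 s, during which the arm holds its last target.

### The job

The plug-in modules have finished their burn-in. Slide the rack carrier along its rail until it clicks into the loading station, pull every module out of the white socket block and stand each one blade-down in a cell of its own in the carrier there, then slide the loaded carrier on until it clicks into the inspection station. Also push the square code reader across the bench so that it sits centred and square on its outlined mark, and leave the other things on the bench where they are.

Things in the scene. Friction and masses are not known exactly. Their poses are not given: they have to be found in the camera images.
- carrier (a joint): travel (m) of the carrier along the rail's own -y, 0 at the rail's +y end, stop at 0.25; starts loose at 0 to 0.045. Sprung detents at 0.10 (loading) and 0.23 (inspection) resist with 8 to 14 N from 15 to 20 mm before the station (plus 1.5 N sliding friction), then centre the carrier if let go within 4 mm; leaving takes the same push. The carrier cannot lift off or turn.
- carrier_rack (a point): middle of the carrier's rack floor, 28 mm above the bench; x across the rail, y along it, z up. The carrier is a grey rack on an aluminium base, 54 x 229 mm, with five open cells in a row along y, pitch 45 mm, each 46 mm (x) by 41 mm (y) inside and 45 mm deep; walls 4 mm; rim 73 mm above the bench.
- carrier_post (a point): centre of the top face, 118 mm above the bench, of the steel push post at the carrier's +y end: 20 mm (x) by 12 mm (y), 90 mm tall, 147 mm to +y of the rack's middle, 26 mm clear of the rack's end wall. Axes as carrier_rack. Pinch it across x from above, or push it.
- cell0 (a point): centre of the floor of carrier cell 0 (0 is the one at the +y end, next to the post; 4 the farthest), 28 mm above the bench; axes as carrier_rack. Travels with the carrier.
- cell1 (a point): centre of the floor of carrier cell 1 (0 is the one at the +y end, next to the post; 4 the farthest), 28 mm above the bench; axes as carrier_rack. Travels with the carrier.
- cell2 (a point): centre of the floor of carrier cell 2 (0 is the one at the +y end, next to the post; 4 the farthest), 28 mm above the bench; axes as carrier_rack. Travels with the carrier.
- cell3 (a point): centre of the floor of carrier cell 3 (0 is the one at the +y end, next to the post; 4 the farthest), 28 mm above the bench; axes as carrier_rack. Travels with the carrier.
- cell4 (a point): centre of the floor of carrier cell 4 (0 is the one at the +y end, next to the post; 4 the farthest), 28 mm above the bench; axes as carrier_rack. Travels with the carrier.
- load_station (a point): where carrier_rack lies when the carrier is in the loading station, the first grey detent block (34 x 36 x 34 mm) on the rail's +x side, the first from the +y end; fixed to the rail; x across, y along the rail
- inspect_station (a point): where carrier_rack lies when the carrier is in the inspection station, the second grey detent block, 130 mm further to the rail's -y
- mark (a point): centre of the reader's mark on the bench, a flat white-edged grey square outline of 112 mm on the robot's side of the rail near its -y end; axes parallel to the rail's. Nothing stands up from it.
- block: white socket block fixed on the bench, 64 mm (x) by 248 mm (y) by 60 mm high; origin under its centre. Five sockets in its top in one row along y at y = +100, +50, 0, -50, -100 mm; some may be empty. A sprung ball in each socket's +x wall holds the module.
- module0: module 0 (may be absent; all alike), 90 mm tall, 0.07 to 0.12 kg: blade 16 (x) by 26 (y) by 40 mm high under a black head 28 (x) by 34 (y) by 50 mm high. Origin: centre of the blade's underside; z up. Starts in the block's socket at y = +100 mm, origin 20 mm above the bench, head's underside on the block. Pull straight up, 12 to 18 N at first; clear after 40 mm. Pinch the head across x.
- module1: module 1 (may be absent; all alike), 90 mm tall, 0.07 to 0.12 kg: blade 16 (x) by 26 (y) by 40 mm high under a black head 28 (x) by 34 (y) by 50 mm high. Origin: centre of the blade's underside; z up. Starts in the block's socket at y = +50 mm, origin 20 mm above the bench, head's underside on the block. Pull straight up, 12 to 18 N at first; clear after 40 mm. Pinch the head across x.
- module2: module 2 (may be absent; all alike), 90 mm tall, 0.07 to 0.12 kg: blade 16 (x) by 26 (y) by 40 mm high under a black head 28 (x) by 34 (y) by 50 mm high. Origin: centre of the blade's underside; z up. Starts in the block's socket at y = +0 mm, origin 20 mm above the bench, head's underside on the block. Pull straight up, 12 to 18 N at first; clear after 40 mm. Pinch the head across x.
- module3: module 3 (may be absent; all alike), 90 mm tall, 0.07 to 0.12 kg: blade 16 (x) by 26 (y) by 40 mm high under a black head 28 (x) by 34 (y) by 50 mm high. Origin: centre of the blade's underside; z up. Starts in the block's socket at y = -50 mm, origin 20 mm above the bench, head's underside on the block. Pull straight up, 12 to 18 N at first; clear after 40 mm. Pinch the head across x.
- module4: module 4 (may be absent; all alike), 90 mm tall, 0.07 to 0.12 kg: blade 16 (x) by 26 (y) by 40 mm high under a black head 28 (x) by 34 (y) by 50 mm high. Origin: centre of the blade's underside; z up. Starts in the block's socket at y = -100 mm, origin 20 mm above the bench, head's underside on the block. Pull straight up, 12 to 18 N at first; clear after 40 mm. Pinch the head across x.
- reader: loose white square code reader box with a dark top and a round lens, 96 x 96 mm, 50 mm high, 0.4 to 0.7 kg, too wide to grasp; origin under its centre; slides on the bench with friction of about its own weight. To be pushed onto the mark with its sides parallel to the mark's. At the start it lies right of (to -y of) the mark.
- spool: bystander, to be left alone: metal solder spool, 60 mm across, 44 mm high, standing; origin at its underside's centre
- driver: bystander, to be left alone: screwdriver with blue handle, 160 mm long, lying
- board: bystander, to be left alone: green circuit board 110 x 170 mm, 6 mm thick, beyond the rail; origin at its underside's centre
- meter: bystander, to be left alone: black hand meter 150 x 75 x 34 mm, lying left of the block; origin at its underside's centre
- cleaner: bystander, to be left alone: white bottle, 50 mm across, 120 mm high, standing to -y of the rail's end; origin at its underside's centre
- bin: bystander, to be left alone: grey open bin 100 x 140 x 50 mm, beyond the rail; origin at its underside's centre
Things that resemble listed ones, but are neither listed nor needed, are in the scene too. What is shaped like the reader but brown, orange or red is not meant.

How it is judged:
By the outcome, as a careful person would: the job done as asked, in the order asked, and still so for the second after the job is handed in, with the robot touching nothing.
Of module0, module1, module2, module3, module4 only 3 to 5 are there at a start; the rules pass over those that are not, and their reading is None.
At some moment in a run one of reader may be knocked a few centimetres aside while the robot is not near it.
It also fails if it takes over 210 s, if anything falls off the work surface, if the arm or the gripper's body presses on something with over 40 N, if the wrist force passes 120 N, or if a joint passes its speed limit or range.

## Working session

There is one attempt and no reset: what is moved stays moved. The work goes in short steps, each a Python script; the robot and the scene stay as the last script left them, time stands still between calls to the robot, and variables do not carry over. Pictures are saved under pics/ and viewed, and the job is handed in when it is done.

```bash
mkdir -p pics; ls; python3 - <<'E'
from station import *
import cv2
for n in ("top","side","wrist"):
    c=camera(n); cv2.imwrite(f"pics/{n}0.png",c["pixels"][:,:,::-1]); print(n,c["fx"],c["fy"],c["cx"],c["cy"],c["R"],c["t"])
s=state();print(s)
E
```

```text
pics
top 403.03611121587437 403.03611121587437 321.5470106320408 200.24945425133384 [[ 0.00216815 -0.99990614  0.01352783]
 [-0.9897597  -0.00407655 -0.14268539]
 [ 0.14272715 -0.01307994 -0.98967564]] [ -47.38919317  513.9273279  1529.03491092]
side 377.98717700368127 377.98717700368127 316.2315797110965 198.13696763163483 [[-0.8207223  -0.57113572 -0.01479503]
 [-0.38851061  0.57690239 -0.71850062]
 [ 0.41889665 -0.58394146 -0.69536894]] [404.48278688 274.43536143 942.6598192 ]
wrist 309.70691628693146 309.70691628693146 323.1418477679609 203.1135770788479 [[ 2.30168909e-01  9.73150511e-01 -5.97457493e-04]
 [ 9.35005663e-01 -2.20976626e-01  2.77369323e-01]
 [ 2.69790074e-01 -6.44004205e-02 -9.60763187e-01]] [-525.61335547  -38.09811977  390.05268871]
{'time': 0.15, 'joint_pos': array([ 1.11460532e+00,  3.13314240e-01,  1.49822478e+00,  1.65964699e-05,
        1.33096590e+00, -2.23390978e-01]), 'qd': array([ 0.0001177 , -0.00124415,  0.00083387,  0.00137747,  0.00025884,
        0.00075668]), 'effort': array([ 1.59824929e-03, -4.02303743e+01, -2.52316028e+01,  6.94488175e-02,
        3.44869983e-02, -1.19727670e-04]), 'tool_pos': array([121.04792778, 510.68544959, 238.31045497]), 'tool_rot': array([ 1.16139291e-01,  9.93232831e-01, -4.27365696e-04, -1.59623111e-04]), 'contact_force': array([ 0.89460243,  0.46955819, -0.29045477]), 'wrist_torque': array([-0.00483575, -0.02619648, -0.00052537]), 'opening': 0.9995985143721036}
```

View pics/top0.png

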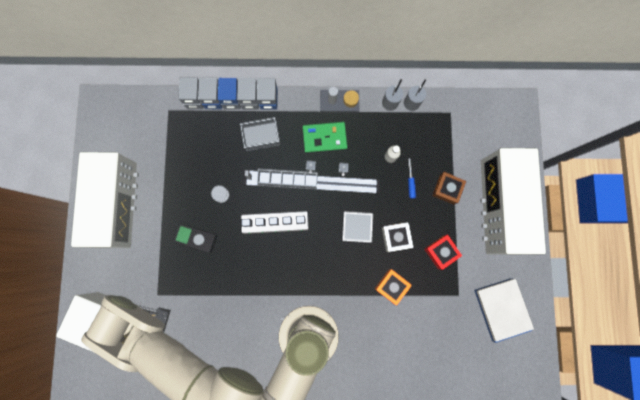

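View pics/side0.png

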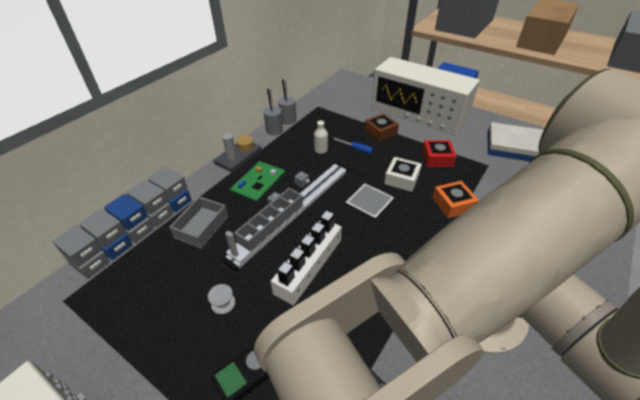

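View pics/wrist0.png

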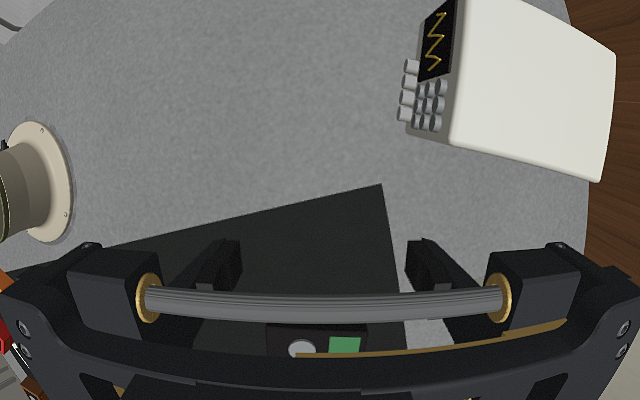

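The top view shows the block at about (275,222) with five dark heads, the carrier at about (290,179), the white reader at (398,236) and the mark at (357,227). I'll enlarge the important part.

```bash
cat > h.py <<'E'
import numpy as np, cv2
from station import *
from scipy.spatial.transform import Rotation as Rot
def ray(c,uv,fish=False):
    uv=np.atleast_2d(uv).astype(float)
    x=(uv[:,0]-c["cx"])/c["fx"]; y=(uv[:,1]-c["cy"])/c["fy"]
    if fish:
        r=np.hypot(x,y); k=np.where(r>1e-9,np.sin(r)/np.maximum(r,1e-9),1)
        d=np.c_[x*k,y*k,np.cos(r)]
    else: d=np.c_[x,y,np.ones_like(x)]
    R=np.array(c["R"]);t=np.array(c["t"])
    return -R.T@t, d@R
def plane(c,uv,z,fish=False):
    o,d=ray(c,uv,fish); return o+d*((z-o[2])/d[:,2])[:,None]
def proj(c,X,fish=False):
    p=np.atleast_2d(X)@np.array(c["R"]).T+np.array(c["t"])
    if fish:
        rr=np.hypot(p[:,0],p[:,1]); th=np.arctan2(rr,p[:,2]); k=th/np.maximum(rr,1e-9)
        return np.c_[c["fx"]*p[:,0]*k+c["cx"],c["fy"]*p[:,1]*k+c["cy"]]
    return np.c_[c["fx"]*p[:,0]/p[:,2]+c["cx"],c["fy"]*p[:,1]/p[:,2]+c["cy"]]
def q(yaw):
    """tool down, jaw axis (tool y) at world angle yaw from +x... tool z=-Z"""
    y=np.array([np.cos(yaw),np.sin(yaw),0]);z=np.array([0,0,-1.]);x=np.cross(y,z)
    return Rot.from_matrix(np.c_[x,y,z]).as_quat()
E
python3 - <<'E'
import cv2
i=cv2.imread('pics/top0.png'); cv2.imwrite('pics/top0z.png',cv2.resize(i[110:300,170:440],None,fx=2.9,fy=2.9,interpolation=cv2.INTER_CUBIC))
i=cv2.imread('pics/side0.png'); cv2.imwrite('pics/side0z.png',cv2.resize(i[120:320,200:440],None,fx=3,fy=3,interpolation=cv2.INTER_CUBIC))
E
```

```text
(no output)
```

View pics/top0z.png

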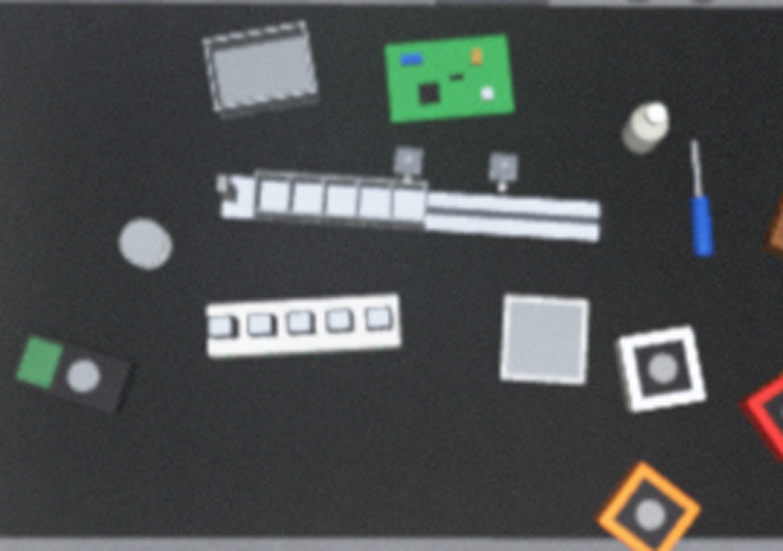

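View pics/side0z.png

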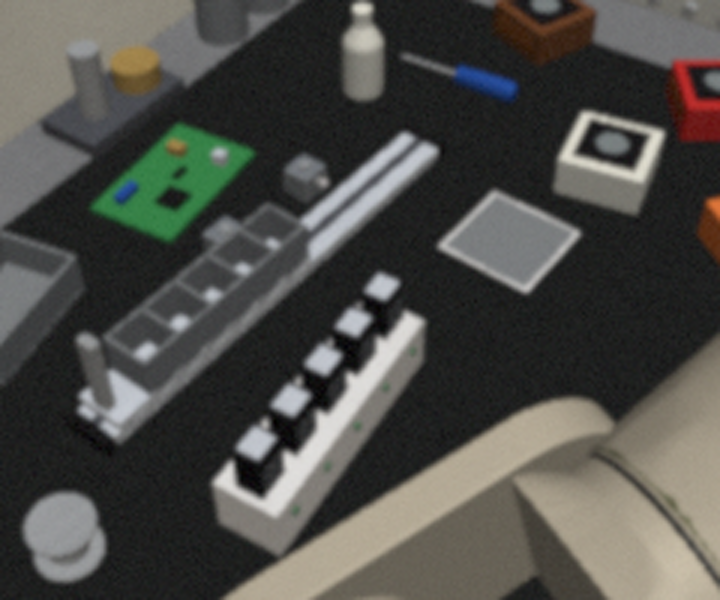

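The enlargements show all five modules present, the post at the +y end (left), the rail tilted slightly, and the carrier near its start. First rough positions come from the top view.

```bash
python3 - <<'E'
from h import *
c=camera("top")
Z=lambda p:np.array([[170+(u+.5)/2.9-.5,110+(v+.5)/2.9-.5] for u,v in p])
def show(n,p,z): print(n,np.round(plane(c,Z(p),z)[:,:2]).tolist())
show("rail -y end corners z~20",[(600,202),(599,241)],20)
show("rail +y end",[(219,217)],20)
show("post top",[(226,184)],118)
show("rack rim corners",[(257,171),(428,182),(426,221),(254,217)],73)
show("block top",[(207,305),(399,294),(401,346),(208,356)],60)
show("mods",[(222,326),(261,324),(300,321),(340,319),(378,317)],110)
show("detents",[(409,160),(503,167)],34)
show("mark",[(505,294),(588,298),(585,384),(501,379)],0)
show("reader",[(618,339),(691,327),(705,397),(632,410)],50)
show("spool",[(145,244)],44);show("bottle",[(654,113)],120);show("driver",[(694,142),(703,254)],10)
show("meter",[(30,336),(132,362),(120,411),(18,377)],34);show("orange",[(650,512)],50)
show("red",[(745,405)],50)
E
```

```text
rail -y end corners z~20 [[601.0, -264.0], [547.0, -262.0]]
rail +y end [[578.0, 255.0]]
post top [[603.0, 230.0]]
rack rim corners [[630.0, 197.0], [617.0, -29.0], [564.0, -26.0], [569.0, 200.0]]
block top [[454.0, 260.0], [469.0, 9.0], [401.0, 6.0], [387.0, 257.0]]
mods [[422.0, 231.0], [424.0, 182.0], [428.0, 133.0], [431.0, 82.0], [434.0, 34.0]]
detents [[655.0, -3.0], [646.0, -131.0]]
mark [[477.0, -135.0], [471.0, -248.0], [354.0, -242.0], [361.0, -129.0]]
reader [[411.0, -280.0], [428.0, -377.0], [336.0, -393.0], [319.0, -297.0]]
spool [[537.0, 348.0]]
bottle [[699.0, -321.0]]
driver [[689.0, -398.0], [531.0, -406.0]]
meter [[414.0, 498.0], [380.0, 362.0], [316.0, 375.0], [360.0, 511.0]]
orange [[188.0, -317.0]]
red [[325.0, -445.0]]
```

```bash
python3 - <<'E'
from h import *
for p in [(430,230,100),(430,30,100),(595,230,80),(595,-90,90),(590,10,80),(500,-80,330),(500,200,330),(350,-330,60),(420,60,350),(420,-150,350)]:
    r=[]
    for y in (0,np.pi,np.pi/2,-np.pi/2):
        s=inverse_kinematics(p,q(y)); r.append(None if s is None else np.round(s,2).tolist())
    print(p,r)
E
```

```text
(430, 230, 100) [[0.25, 0.4, 1.78, -0.0, 0.96, 0.25], None, [0.25, 0.4, 1.78, -0.0, 0.96, -1.32], [0.25, 0.4, 1.78, -0.0, 0.96, 1.82]]
(430, 30, 100) [[-0.2, 0.29, 1.94, -0.0, 0.91, -0.2], None, [-0.2, 0.29, 1.94, -0.0, 0.91, -1.77], [-0.2, 0.29, 1.94, -0.0, 0.91, 1.37]]
(595, 230, 80) [[0.19, 0.71, 1.31, -0.0, 1.12, 0.19], None, [0.19, 0.71, 1.31, -0.0, 1.12, -1.39], [0.19, 0.71, 1.31, -0.0, 1.12, 1.76]]
(595, -90, 90) [[-0.34, 0.62, 1.43, -0.0, 1.09, -0.34], [-0.34, 0.62, 1.43, -0.0, 1.09, 2.8], [-0.34, 0.62, 1.43, -0.0, 1.09, -1.92], [-0.34, 0.62, 1.43, -0.0, 1.09, 1.23]]
(590, 10, 80) [[-0.18, 0.62, 1.48, -0.0, 1.05, -0.18], None, [-0.18, 0.62, 1.48, -0.0, 1.05, -1.75], [-0.18, 0.62, 1.48, -0.0, 1.05, 1.39]]
(500, -80, 330) [[-0.39, 0.22, 1.38, -0.0, 1.54, -0.39], [-0.39, 0.22, 1.38, -0.0, 1.54, 2.75], [-0.39, 0.22, 1.38, -0.0, 1.54, -1.96], [-0.39, 0.22, 1.38, -0.0, 1.54, 1.18]]
(500, 200, 330) [[0.16, 0.3, 1.28, -0.0, 1.56, 0.16], None, [0.16, 0.3, 1.28, -0.0, 1.56, -1.41], [0.16, 0.3, 1.28, -0.0, 1.56, 1.73]]
(350, -330, 60) [[-1.0, 0.45, 1.83, -0.0, 0.86, -1.0], [-1.0, 0.45, 1.83, -0.0, 0.86, 2.14], [-1.0, 0.45, 1.83, -0.0, 0.86, -2.57], [-1.0, 0.45, 1.83, -0.0, 0.86, 0.57]]
(420, 60, 350) [[-0.14, 0.02, 1.55, -0.0, 1.56, -0.14], None, [-0.14, 0.02, 1.55, -0.0, 1.56, -1.71], [-0.14, 0.02, 1.55, -0.0, 1.56, 1.44]]
(420, -150, 350) [[-0.61, 0.08, 1.5, -0.0, 1.57, -0.61], [-0.61, 0.08, 1.5, -0.0, 1.57, 2.53], [-0.61, 0.08, 1.5, -0.0, 1.57, -2.18], [-0.61, 0.08, 1.5, -0.0, 1.57, 0.96]]
```

```bash
python3 - <<'E'
from h import *
import pickle
out={}
for n,p,y in (("A",(400,130,330),-np.pi/2),("B",(420,-130,330),-np.pi/2)):
    reach(p,q(y)); sleep(.15); c=camera("wrist"); out[n]=c; cv2.imwrite(f"pics/w{n}.png",c["pixels"][:,:,::-1]); print(state()["time"],state()["tool_pos"])
pickle.dump(out,open("w.pkl","wb"))
E
```

```text
2.15 [399.90799229 130.40208844 329.92714371]
3.3667 [ 420.20533337 -129.06012213  330.12695363]
```

View pics/wA.png

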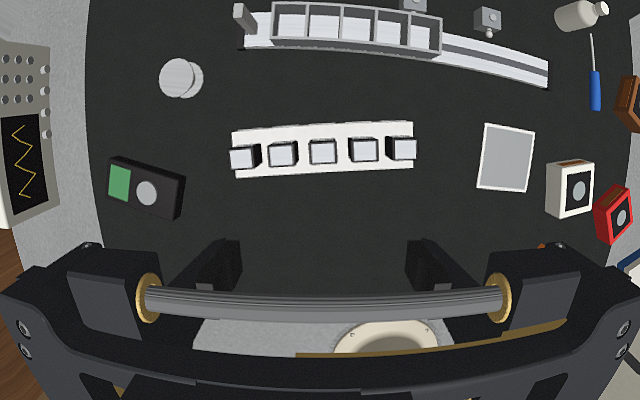

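View pics/wB.png

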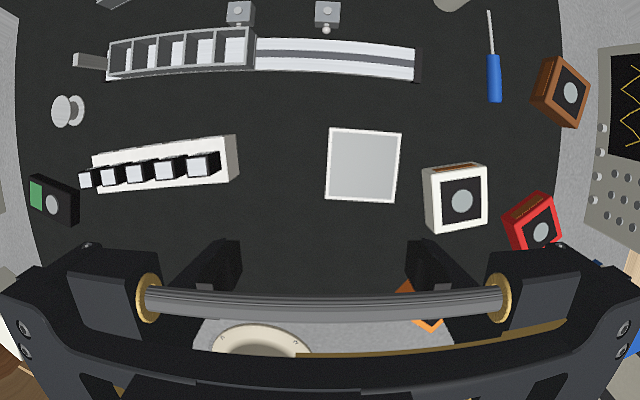

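wA shows the block, its five heads around (241–400,155), and the rail and rack at the top. wB shows the mark at (363,165), the reader at (455,198) and both detents at (240,12) and (327,14). I'll segment these and cast the rays.

```bash
python3 - <<'E'
from h import *
import pickle
o=pickle.load(open("w.pkl","rb"))
for n in "AB":
    c=o[n];g=cv2.cvtColor(c["pixels"],cv2.COLOR_RGB2GRAY)
    # module tops: rectify on z=110, block on z=60, rack rim on 73
    for z,(x0,x1,y0,y1) in {110:(360,500,-20,280),60:(360,500,-20,280),73:(500,680,-280,280),118:(540,680,150,280),0:(330,500,-270,-110)}.items():
        xs=np.arange(x1,x0,-.5); ys=np.arange(y1,y0,-.5)
        Y,X=np.meshgrid(ys,xs); P=proj(c,np.c_[X.ravel(),Y.ravel(),np.full(X.size,z)],True).reshape(X.shape+(2,)).astype(np.float32)
        im=cv2.remap(c["pixels"],P[...,0],P[...,1],cv2.INTER_CUBIC)[:,:,::-1].copy()
        s=1
        if im.shape[1]>800: im=cv2.resize(im,None,fx=.7,fy=.7)
        cv2.imwrite(f"pics/o{n}{z}.png",im)
    # reader: top white ring on z=50; mark: z=0
    hsv=cv2.cvtColor(c["pixels"],cv2.COLOR_RGB2HSV)
    print(n,"pos",(-np.array(c["R"]).T@c["t"]).round(1))
a=cv2.imread("pics/oA110.png");b=cv2.imread("pics/oB110.png");cv2.imwrite("pics/m110.png",np.vstack([a,b]))
a=cv2.imread("pics/oA73.png");b=cv2.imread("pics/oB73.png");cv2.imwrite("pics/m73.png",np.vstack([a,b]))
E
```

```text
A pos [471.1 131.5 476.6]
B pos [ 491.3 -127.8  476.9]
```

View pics/m110.png

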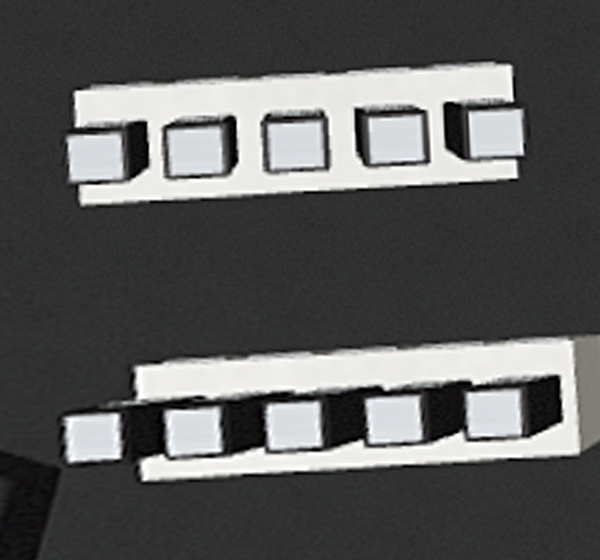

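View pics/m73.png

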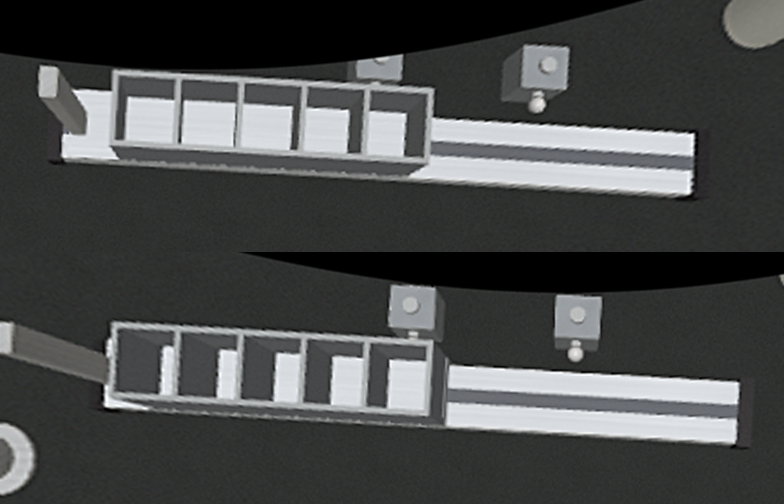

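The rectified views agree: head tops line up and the rack corners match to about 1 mm. Next I fit the numbers.

```bash
python3 - <<'E'
from h import *
for n in "AB":
    im=cv2.imread(f"pics/o{n}110.png").astype(int); B,G,R=[im[...,i] for i in range(3)]
    m=((B-R>8)&(G>150)).astype(np.uint8); m=cv2.morphologyEx(m,cv2.MORPH_OPEN,np.ones((5,5)))
    k,l,st,ce=cv2.connectedComponentsWithStats(m)
    p=[]
    for i in range(1,k):
        if 800<st[i,4]<6000:
            r=cv2.minAreaRect(np.argwhere(l==i)[:,::-1].astype(np.float32))
            p.append((500-.5*r[0][1],280-.5*r[0][0])); print(n,np.round(p[-1],1),st[i,4],r[1],r[2])
    p=np.array(sorted(p,key=lambda a:-a[1]))
    k=np.polyfit(p[:,1],p[:,0],1); print("block yaw",-np.arctan(k[0]),"centre",p.mean(0),"spacing",np.diff(p,axis=0).round(1).tolist())
    im=cv2.imread(f"pics/o{n}0.png");print(im.shape)
E
python3 - <<'E'
import cv2,numpy as np
a=[cv2.imread(f"pics/o{n}0.png") for n in "AB"]; cv2.imwrite("pics/m0.png",np.hstack(a))
a=[cv2.imread(f"pics/o{n}118.png") for n in "AB"]; cv2.imwrite("pics/m118.png",np.hstack(a))
E
```

```text
Traceback (most recent call last):
IndexError: too many indices for array: array is 1-dimensional, but 2 were indexed
```

View pics/m0.png

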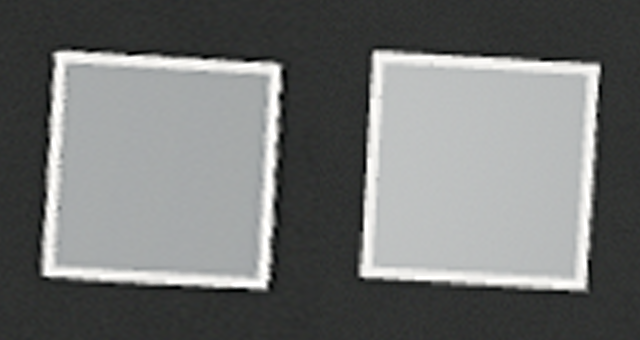

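View pics/m118.png

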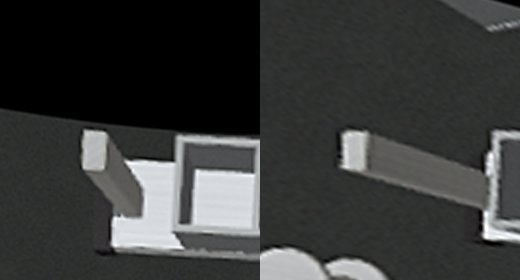

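```bash
python3 - <<'E'
from h import *
for n in "AB":
    im=cv2.imread(f"pics/o{n}110.png").astype(int); print(im[{'A':155,'B':157}[n],95],im[100 if n=='A' else 95,180])
    sat=(im[...,0]-im[...,2]); m=((sat>3)&(im[...,1]>150)).astype(np.uint8)
    m=cv2.morphologyEx(m,cv2.MORPH_OPEN,np.ones((9,9)))
    k,l,st,ce=cv2.connectedComponentsWithStats(m); p=[]
    for i in range(1,k):
        if st[i,4]>800:
            r=cv2.minAreaRect(np.argwhere(l==i)[:,::-1].astype(np.float32)); p.append((500-.5*r[0][1],280-.5*r[0][0])); print(n,np.round(p[-1],1),np.round(r[1]))
    p=np.array(sorted(p,key=lambda a:-a[1]))
    if len(p)>2:
        k=np.polyfit(p[:,1],p[:,0],1); print("block yaw",-np.arctan(k[0]),"centre",p.mean(0))
    g=cv2.imread(f"pics/o{n}0.png",0); m=(g>110).astype(np.uint8)
    c=max(cv2.findContours(m,0,2)[0],key=cv2.contourArea); r=cv2.minAreaRect(c); print("mark",500-.5*r[0][1],-110-.5*r[0][0],np.array(r[1])/2,r[2])
import pickle
o=pickle.load(open("w.pkl","rb"))["B"]
xs=np.arange(480,280,-.5); ys=np.arange(-250,-430,-.5)
Y,X=np.meshgrid(ys,xs); P=proj(o,np.c_[X.ravel(),Y.ravel(),np.full(X.size,50)],True).reshape(X.shape+(2,)).astype(np.float32)
cv2.imwrite("pics/oB50.png",cv2.remap(o["pixels"],P[...,0],P[...,1],cv2.INTER_CUBIC)[:,:,::-1])
E
```

```text
[222 218 215] [229 232 234]
A [433.6  32.2] [45. 53.]
A [430.5  82.2] [45. 53.]
A [427.4 132.2] [45. 54.]
A [424.6 182.5] [46. 53.]
A [421.7 232.5] [45. 53.]
block yaw 0.059275229726773924 centre [427.56629791 132.31302414]
mark 415.06441497802734 -190.7365264892578 [115.37267303 114.81453705] 3.1995396614074707
[225 222 218] [234 237 237]
B [433.5  33.3] [45. 53.]
B [430.4  83.1] [45. 54.]
B [427.  133.5] [46. 52.]
B [424.3 183.4] [44. 54.]
B [421.4 233.6] [45. 54.]
block yaw 0.06063162150720081 centre [427.3353363  133.37979126]
mark 414.7641143798828 -189.71588897705078 [114.94163513 115.09996033] 3.3845181465148926
```

View pics/oB50.png

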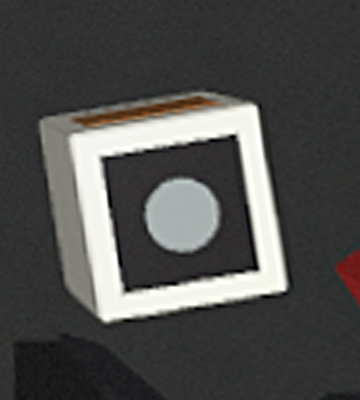

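```bash
python3 - <<'E'
from h import *
import pickle
o=pickle.load(open("w.pkl","rb"))
im=o["B"]["pixels"][:,:,::-1]; cv2.imwrite("pics/detB.png",cv2.resize(im[0:60,200:380],None,fx=4,fy=4,interpolation=cv2.INTER_CUBIC))
th=.055; ux=np.array([np.cos(th),-np.sin(th)]); uy=np.array([np.sin(th),np.cos(th)])
c=np.array([596.2,85.6])
for n,pts in (("B",[(241,13),(327,13)]),("A",[(488,17)])):
    for p in plane(o[n],pts,34,True)[:,:2]: print(n,p.round(1),"rel rack x,y",((p-c)@ux).round(1),((p-c)@uy).round(1))
E
```

```text
B [651.2  -7.8] rel rack x,y 60.0 -90.2
B [ 644.7 -132.8] rel rack x,y 60.4 -215.4
A [ 647.4 -126.3] rel rack x,y 62.8 -208.8
```

View pics/detB.png

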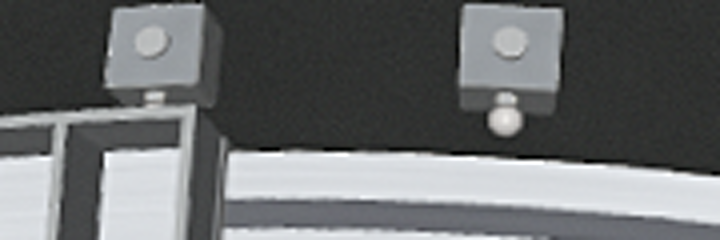

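Detent 1 lies about 87 mm and detent 2 about 216 mm to −y of the rack middle. I'll pinch the post and pull with force readings.

```bash
cat >> h.py <<'E'
TH=.055; UX=np.array([np.cos(TH),-np.sin(TH)]); UY=np.array([np.sin(TH),np.cos(TH)])
POST=np.array([604.6,232.6])
E
python3 - <<'E'
from h import *
Q=q(-TH); z=86
def P(s,z=z): p=POST-UY*s; return (p[0],p[1],z)
reach(P(0,200),Q); command_gripper(.6,force=30)
servo_line(P(0)); s=state(); print("down",s["tool_pos"].round(1),s["contact_force"].round(1))
command_gripper(0,force=30); s=state(); print(s["opening"]*88,s["tool_pos"].round(1),s["contact_force"].round(1))
def rep(d):
    s=state(); f=s["contact_force"][:2]; print(d,"actual",((POST-s["tool_pos"][:2])@UY).round(1),"f along",(f@UY).round(1),"f across",(f@UX).round(1),round(s["contact_force"][2],1))
for d in [20,60,66,70,74,77,80,82,84,86]:
    servo_line(P(d),v=60); sleep(.15); rep(d)
E
```

```text
down [605.1 232.7  87. ] [-0.1 -0.7  0. ]
19.66428822672904 [605.4 232.6  86.2] [ 5.8  0.4 -2.3]
20 actual 20.2 f along -2.1 f across 6.0 -1.0
60 actual 60.0 f along -1.1 f across 4.8 -1.1
66 actual 66.0 f along -1.4 f across 6.1 -0.0
70 actual 68.9 f along 3.9 f across 5.4 -2.5
74 actual 73.5 f along 0.9 f across 5.6 -1.6
77 actual 77.0 f along -2.6 f across 5.1 -0.5
80 actual 80.5 f along -4.4 f across 4.2 -0.6
82 actual 83.0 f along -6.8 f across 4.1 -0.0
84 actual 84.8 f along -6.5 f across 3.6 -0.4
86 actual 86.0 f along -1.2 f across 5.4 -1.8
```

The pull force crosses zero at about 86 mm, as expected for the station. I'll release and check that it centres.

```bash
python3 - <<'E'
from h import *
s=state(); 
command_gripper(.6); sleep(.5)
p=state()["tool_pos"]; servo_line((p[0],p[1],200),v=300)
Q=q(-np.pi/2); reach((440,20,330),Q); sleep(.2); c=camera("wrist"); cv2.imwrite("pics/wC.png",c["pixels"][:,:,::-1]); print(state()["time"])
xs=np.arange(680,530,-.5); ys=np.arange(200,-180,-.5)
for z in (73,118):
    Y,X=np.meshgrid(ys,xs); P=proj(c,np.c_[X.ravel(),Y.ravel(),np.full(X.size,z)],True).reshape(X.shape+(2,)).astype(np.float32)
    cv2.imwrite(f"pics/oC{z}.png",cv2.remap(c["pixels"],P[...,0],P[...,1],cv2.INTER_CUBIC)[:,:,::-1])
E
```

```text
15.0
```

View pics/oC73.png

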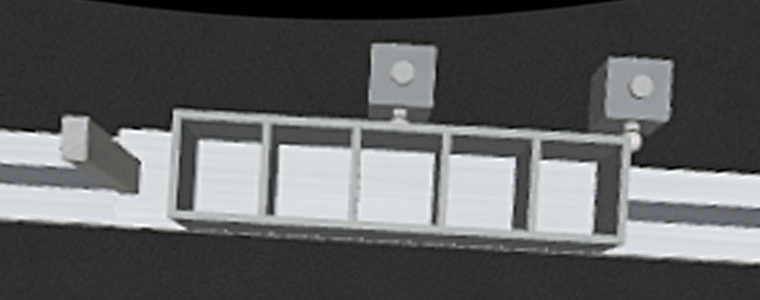

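View pics/wC.png

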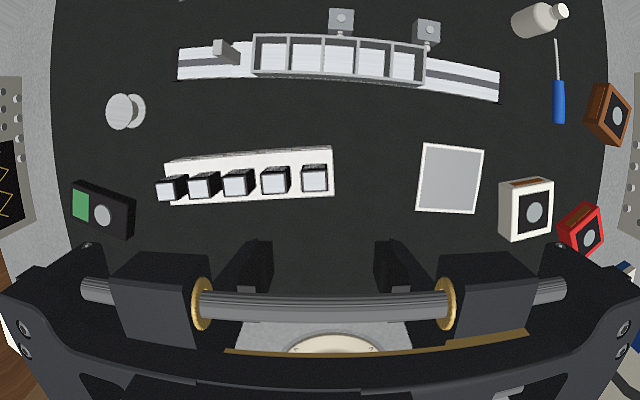

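View pics/oC118.png

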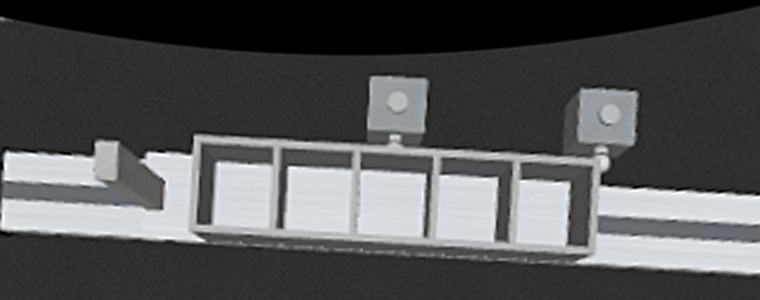

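The carrier sits in the load station: rack middle at (591.5, 0), rim length 228.5 mm and the post at (600,146.5), all agreeing. Now the first module.

```bash
cat >> h.py <<'E'
BLK=np.array([427.5,132.8]); BY=.060; RACK=np.array([591.6,0.2])
def mod(i): return BLK+np.array([-np.sin(BY),np.cos(BY)])*(100-50*i)
def cell(i): return RACK+UY*(90-45*i)
def rp(t):
    s=state(); print(t,round(s["time"],1),"pos",s["tool_pos"].round(1),"F",s["contact_force"].round(1),"w",round(s["opening"]*88,1),flush=True); return s
def pick(i):
    m=mod(i); Q=q(BY)
    servo_line((*m,200),Q,v=300); command_gripper(.65,force=45)
    servo_line((*m,110),v=250); servo_line((*m,75),v=100); rp("down")
    command_gripper(0,force=45); rp("grip")
    servo_line((*m,85),v=40); rp("pull"); servo_line((*m,125),v=120); sleep(.1); rp("out")
    servo_line((*m,205),v=250)
def place(j):
    c=cell(j); Q=q(-TH)
    servo_line((*c,205),Q,v=250); sleep(.1); s=rp("above")
    servo_line((*c,125),v=200); servo_line((*c,88),v=60); rp("in"); servo_line((*c,83.5),v=30); sleep(.1); s=rp("low")
def release(j):
    c=cell(j); command_gripper(.6); rp("open"); servo_line((*c,130),v=120); servo_line((*c,205),v=300)
E
python3 - <<'E'
from h import *
pick(0); c=camera("side"); cv2.imwrite("pics/s1.png",cv2.resize(c["pixels"][120:320,200:440,::-1],None,fx=3,fy=3))
place(0); c=camera("side"); cv2.imwrite("pics/s2.png",cv2.resize(c["pixels"][120:320,200:440,::-1],None,fx=3,fy=3))
E
```

```text
down 18.1 pos [422.1 232.8  75.9] F [-0.4  0.   0.8] w 57.3
grip 18.6 pos [421.6 232.6  75.2] F [ 0.3 -0.4  2.1] w 27.5
pull 19.0 pos [421.  232.5  85.1] F [-2.9 -0.8 -0. ] w 27.6
out 19.6 pos [421.2 232.5 124.3] F [ 0.2 -1.2 -0. ] w 27.5
above 21.3 pos [595.9  90.9 205.1] F [-0.3 -0.1 -1.1] w 27.5
in 22.6 pos [596.7  90.1  88.2] F [ 0.6 -0.4 -0.8] w 27.9
low 23.0 pos [596.5  90.1  83.5] F [ 0.3  0.6 -1.3] w 27.5
```

View pics/s1.png

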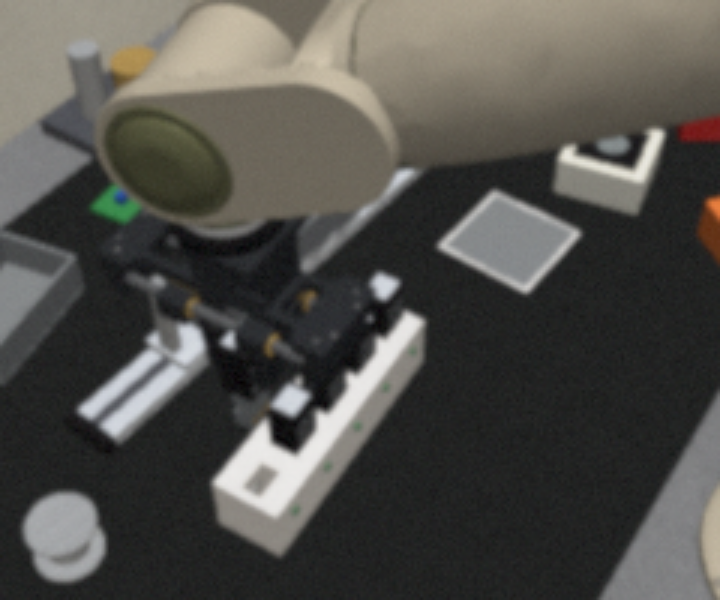

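View pics/s2.png

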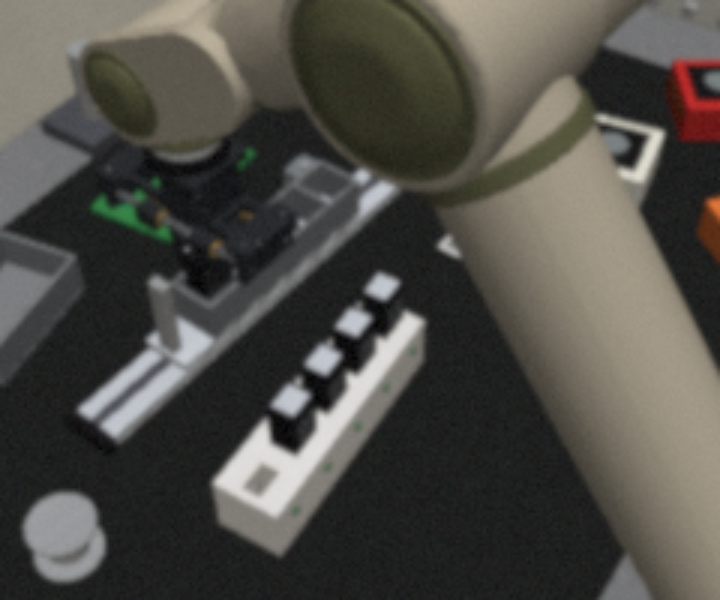

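The socket at (262,478) is empty, and the module is hanging in cell 0 with no contact force. I'll release and check.

```bash
cat >> h.py <<'E'
def snap(name,pose=(440,40,330)):
    reach(pose,q(-np.pi/2)); sleep(.15); c=camera("wrist"); cv2.imwrite(f"pics/{name}.png",c["pixels"][:,:,::-1])
    cv2.imwrite(f"pics/{name}z.png",cv2.resize(c["pixels"][0:240,100:520,::-1],None,fx=1.9,fy=1.9,interpolation=cv2.INTER_CUBIC)); return c
E
python3 - <<'E'
from h import *
c=cell(0); servo_line((*c,82.5),v=30); rp("l"); release(0); snap("m1")
E
```

```text
l 23.3 pos [596.7  90.1  83.2] F [-2.5  0.4  4.1] w 27.8
open 23.8 pos [596.5  90.   82.4] F [0.4 0.5 1.1] w 52.7
```

View pics/m1z.png

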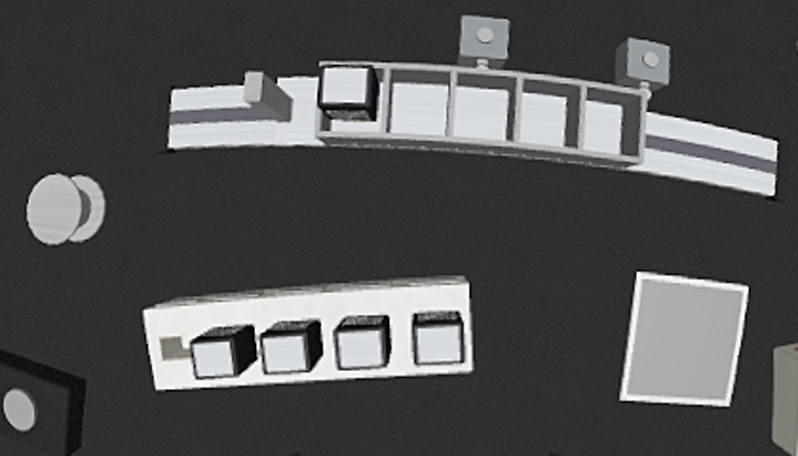

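Module 0 stands upright in cell 0, at about (350,90) in the crop. I'll use the same moves for the other four.

```bash
sed -i 's/83.5),v=30/82.7),v=30/' h.py; python3 - <<'E'
from h import *
for i in (1,2,3,4):
    print("MODULE",i); pick(i)
    w=state()["opening"]*88
    if not 25<w<30: print("lost?",w); break
    place(i); s=state()
    if abs(s["contact_force"][2])>25: print("STOP"); break
    release(i)
snap("m5")
rp("end")
E
```

```text
MODULE 1
down 29.3 pos [425.1 182.8  75.9] F [-0.4  0.5 -0.2] w 57.1
grip 29.9 pos [424.6 182.7  75.2] F [0.1 0.7 2.9] w 27.5
pull 30.3 pos [424.  182.6  85.1] F [-4.3 -0.7  0.7] w 27.9
out 30.9 pos [424.2 182.7 124.4] F [ 0.  -0.1 -0.1] w 27.5
above 32.4 pos [593.5  45.9 205.1] F [ 0.2 -0.5 -0.5] w 27.5
in 33.8 pos [594.3  45.1  88.2] F [-0.3  0.6 -0.8] w 27.5
low 34.2 pos [594.6  45.1  83.2] F [1.  0.4 4.7] w 27.7
open 34.7 pos [594.   45.2  82.6] F [ 0.4 -0.   0.4] w 53.2
MODULE 2
down 37.7 pos [428.1 132.8  76. ] F [ 0.3 -0.4  0.5] w 57.4
grip 38.3 pos [427.7 132.8  75.2] F [-0.6  1.   2.8] w 27.7
pull 38.7 pos [426.9 132.8  85.1] F [-4.3  0.   0.3] w 27.6
out 39.3 pos [427.2 132.8 124.3] F [ 0.1  0.3 -0.3] w 27.5
above 40.8 pos [591.   1. 205.] F [ 0.5  0.5 -0.3] w 27.5
in 42.1 pos [5.918e+02 2.000e-01 8.820e+01] F [0.2 0.8 0.1] w 27.9
low 42.6 pos [5.921e+02 1.000e-01 8.320e+01] F [1.6 0.1 4.7] w 27.5
open 43.1 pos [5.915e+02 2.000e-01 8.260e+01] F [-0.6 -1.   0.2] w 53.1
MODULE 3
down 46.1 pos [431.1  82.9  76. ] F [-0.5  0.5 -0.7] w 57.4
grip 46.7 pos [430.7  82.9  75.2] F [0
[... 217 characters left out ...]
 -44.8  88.2] F [ 0.6 -1.3 -0.5] w 27.8
low 50.9 pos [589.6 -44.9  83.2] F [ 1.2 -0.3  4.3] w 27.2
open 51.5 pos [589.1 -44.7  82.6] F [-0.3 -0.1 -0.8] w 52.8
MODULE 4
down 54.4 pos [434.1  32.9  75.9] F [-0.1 -0.  -0.2] w 57.0
grip 55.0 pos [433.7  32.9  75.2] F [-0.5  0.9  3.3] w 27.9
pull 55.4 pos [432.9  33.2  85.1] F [-5.1  1.   0.9] w 27.6
out 56.0 pos [433.2  33.  124.3] F [ 0.3  0.2 -0.7] w 27.4
above 57.5 pos [586.1 -88.9 205. ] F [ 0.1 -0.4 -0.1] w 27.6
in 58.8 pos [586.8 -89.7  88.2] F [-0.3  0.7 -0.7] w 27.4
low 59.2 pos [587.1 -89.8  83.2] F [ 0.6 -0.6  4.8] w 27.9
open 59.8 pos [586.6 -89.6  82.6] F [ 0.2 -0.1  0.1] w 52.9
end 62.4 pos [440.1  39.9 329.7] F [0.  0.6 0.2] w 53.0
```

View pics/m5z.png

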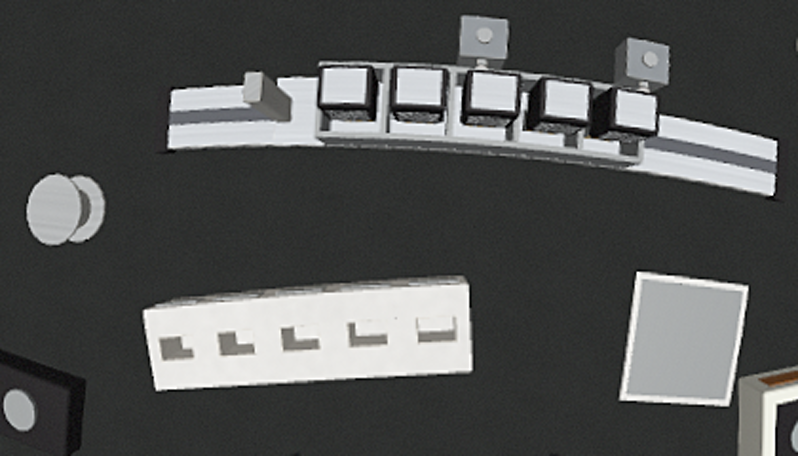

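View pics/m5.png

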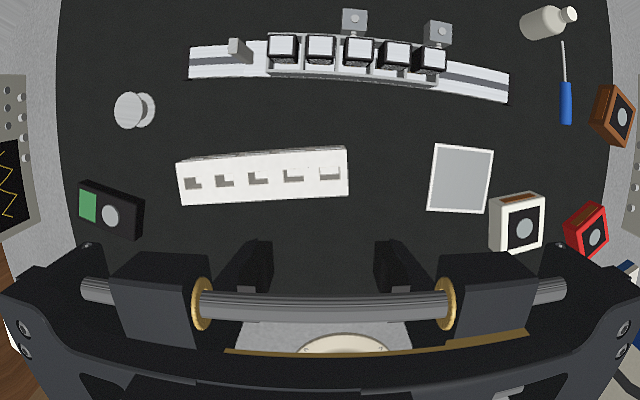

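All five sockets are empty and all five modules stand in their cells. The reader at (518,225) appears to have been knocked. Next I move the carrier on to inspection.

```bash
python3 - <<'E'
from h import *
Q=q(-TH); P0=RACK+UY*147; z=88
def P(s,z=z): p=P0-UY*s; return (*p,z)
servo_line(P(0,220),Q,v=300); command_gripper(.6,force=35)
servo_line(P(0),v=120); rp("down"); command_gripper(0,force=35); rp("grip")
def rep(d):
    s=state(); f=s["contact_force"][:2]; print(d,"actual",((P0-s["tool_pos"][:2])@UY).round(1),"f along",(f@UY).round(1),"f across",(f@UX).round(1),round(s["contact_force"][2],1))
for d in [10,25,60,108,116,120,124,127,129,130.3]:
    servo_line(P(d),v=50); sleep(.15); rep(d)
E
```

```text
down 65.5 pos [600.1 147.   88.8] F [-0.9 -0.7 -0.1] w 52.8
grip 66.1 pos [600.4 146.9  88.1] F [ 6.   0.4 -1.9] w 19.7
10 actual 10.8 f along -4.0 f across 4.1 -2.0
25 actual 25.2 f along -1.8 f across 5.5 -1.0
60 actual 60.1 f along -1.3 f across 4.0 -1.2
108 actual 108.3 f along -1.5 f across 4.3 -1.4
116 actual 115.8 f along 1.1 f across 4.5 -1.6
120 actual 119.9 f along 0.7 f across 4.9 -1.1
124 actual 124.5 f along -3.2 f across 5.0 -0.2
127 actual 128.6 f along -9.0 f across 3.9 -1.0
129 actual 129.6 f along -4.0 f across 4.8 -1.1
130.3 actual 130.3 f along 0.0 f across 5.0 -0.4
```

```bash
python3 - <<'E'
from h import *
import pickle
command_gripper(.6); sleep(.4); p=state()["tool_pos"]; servo_line((p[0],p[1],220),v=250)
c=snap("i1",(420,-150,330)); rp("")
pickle.dump(c,open("i1.pkl","wb"))
def ortho(c,x0,x1,y0,y1,z,name):
    xs=np.arange(x1,x0,-.5); ys=np.arange(y1,y0,-.5)
    Y,X=np.meshgrid(ys,xs); P=proj(c,np.c_[X.ravel(),Y.ravel(),np.full(X.size,z)],True).reshape(X.shape+(2,)).astype(np.float32)
    cv2.imwrite(name,cv2.remap(c["pixels"],P[...,0],P[...,1],cv2.INTER_CUBIC)[:,:,::-1])
ortho(c,530,680,-280,60,73,"pics/iR.png"); ortho(c,250,500,-430,-110,50,"pics/i50.png")
E
```

```text
74.9 pos [ 420.4 -149.6  329.4] F [-0.3  0.5  0.1] w 52.9
```

View pics/iR.png

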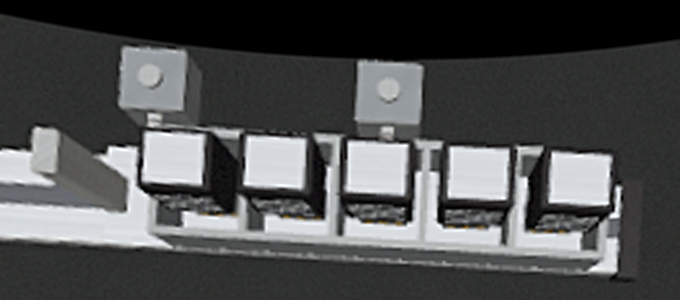

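View pics/i50.png

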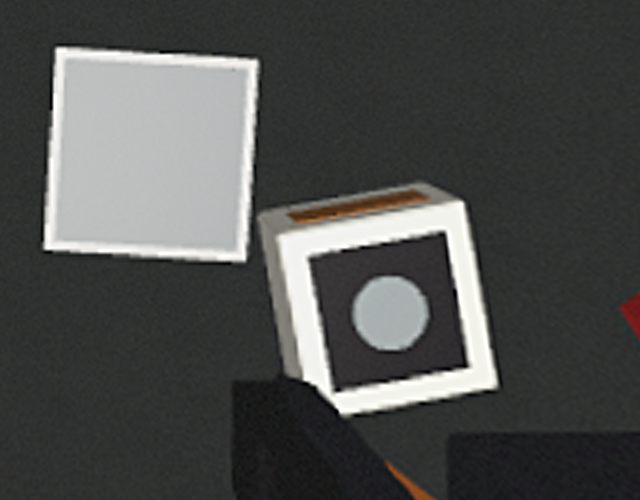

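View pics/i1.png

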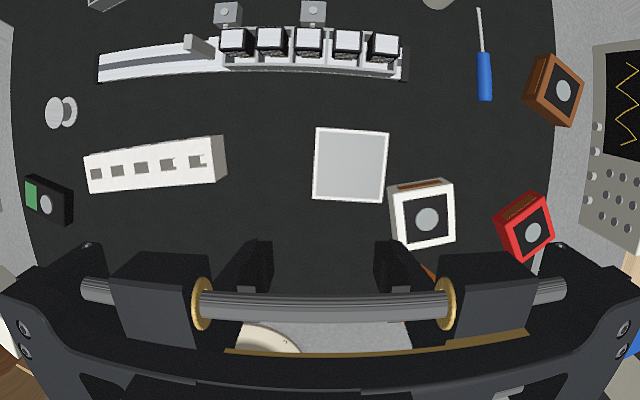

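The carrier is in the inspection station, with detent 2's ball at the rack middle, travel checked at 130.3 mm, and all modules upright. The knocked reader now sits at about (344,−303) with yaw 0.184. I'll push it with two parted fingers on its −y face, so the face follows the jaw axis and squares up.

```bash
cat >> h.py <<'E'
MARK=np.array([414.9,-190.2])
def rail(p): d=np.array(p)-MARK; return np.array([d@UX,d@UY])
def world(x,y): return MARK+x*UX+y*UY
def ortho(c,x0,x1,y0,y1,z,name,k=.5):
    xs=np.arange(x1,x0,-k); ys=np.arange(y1,y0,-k)
    Y,X=np.meshgrid(ys,xs); P=proj(c,np.c_[X.ravel(),Y.ravel(),np.full(X.size,z)],True).reshape(X.shape+(2,)).astype(np.float32)
    im=cv2.remap(c["pixels"],P[...,0],P[...,1],cv2.INTER_CUBIC)[:,:,::-1].copy(); cv2.imwrite(name,im); return im
def findreader(c,x0,x1,y0,y1,name):
    """dark square of the reader's top on z=50: dark region enclosed by white ring"""
    im=ortho(c,x0,x1,y0,y1,50,name); hsv=cv2.cvtColor(im,cv2.COLOR_BGR2HSV)
    white=((hsv[...,2]>205)&(hsv[...,1]<40)).astype(np.uint8)
    cs,h=cv2.findContours(white,cv2.RETR_CCOMP,2)
    res=[]
    for k,cc in enumerate(cs):
        if h[0][k][3]>=0:
            r=cv2.minAreaRect(cc); w=np.array(r[1])/2
            if 50<min(w) and max(w)<100:
                a=r[2]%90; a=a-90 if a>45 else a
                res.append((x1-.5*r[0][1],y1-.5*r[0][0],-np.radians(a),w.round(1)))
    return res
E
python3 - <<'E'
from h import *
import pickle
c=pickle.load(open("i1.pkl","rb")); print(findreader(c,250,500,-430,-110,"pics/x.png"))
c=camera("wrist"); print(findreader(c,250,500,-430,-110,"pics/x.png"))
E
```

```text
[(344.2694854736328, -304.17039489746094, np.float64(0.184163847807541), array([72.9, 72.7])), (422.8879928588867, -185.55915069580078, np.float64(-0.05731421023116393), array([92.4, 92.8]))]
[(344.3714904785156, -304.2591857910156, np.float64(0.17623468513599358), array([73. , 72.6])), (422.91536712646484, -185.53436279296875, np.float64(-0.05778683393967973), array([92.5, 92.8]))]
```

```bash
python3 - <<'E'
from h import *
C=np.array([344.3,-304.2]); y0=.18; ry=np.array([-np.sin(y0),np.cos(y0)]); D=57
print("rail",rail(C))
Z=13
a=C-(D+14)*ry
reach((*a,150),q(y0)); command_gripper(.55); servo_line((*a,Z),v=150); rp("down")
b=C-(D-1)*ry; servo_line((*b,Z),v=40); sleep(.1); rp("touch")
e=world(rail(C)[0]-13,-4)-D*UY
servo_line((*e,Z),q(-TH),v=50); sleep(.2); rp("pushed"); print(rail(e+D*UY))
g=e-20*UY; servo_line((*g,Z),v=100); servo_line((*g,150),v=200)
c=snap("p1",(420,-150,330)); print([(r,rail(r[:2]).round(1)) for r in findreader(c,230,520,-330,-90,"pics/p1o.png")]); rp("")
E
```

```text
rail [ -64.22640506 -117.70866108]
down 78.2 pos [ 357.3 -374.5   13.7] F [ 0.9  0.8 -0.4] w 48.6
touch 78.8 pos [ 354.3 -359.1   12.9] F [-0.1  0.3 -1.1] w 48.5
pushed 81.4 pos [ 334.5 -246.9   13. ] F [ 0.1 -1.9 -2.1] w 48.4
[-77.22640506  -4.        ]
[]
 84.5 pos [ 419.9 -150.1  329.7] F [-0.5  0.7 -0.3] w 48.5
```

View pics/p1.png

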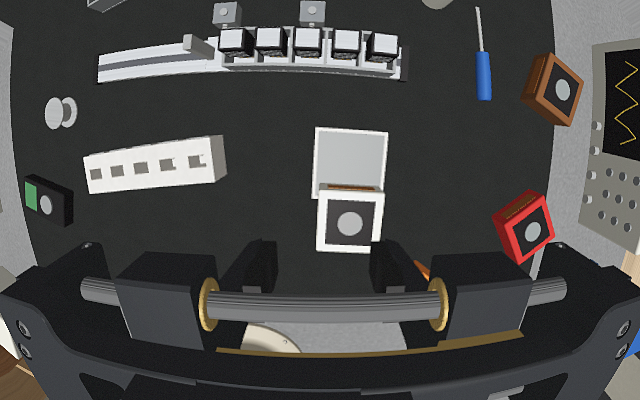

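```bash
python3 - <<'E'
from h import *
c=camera("wrist")
im=ortho(c,230,520,-330,-90,50,"pics/p1o.png")
for vt in (120,150,180,205):
    hsv=cv2.cvtColor(im,cv2.COLOR_BGR2HSV); white=((hsv[...,2]>vt)).astype(np.uint8)
    cs,h=cv2.findContours(white,cv2.RETR_CCOMP,2)
    for k,cc in enumerate(cs):
        if cv2.contourArea(cc)>1500:
            r=cv2.minAreaRect(cc); print(vt,h[0][k][3],520-.5*r[0][1],-90-.5*r[0][0],np.array(r[1])/2,r[2])
E
```

```text
120 -1 336.75 -188.0 [36.5 37. ] 90.0
120 -1 382.1030578613281 -184.89462280273438 [106.55792236 184.07728577] 3.1798298358917236
120 7 392.28353118896484 -185.02407836914062 [77.00154114  9.01955605] 0.45471882820129395
150 -1 336.875 -187.62501525878906 [35.70889282 35.35533905] 45.0
150 -1 382.2119140625 -184.90129852294922 [105.66981506 183.37939453] 3.052882671356201
180 -1 337.0 -187.75 [35.  33.5] 90.0
180 -1 382.3300018310547 -185.05999755859375 [105.08795166 182.71824646] 3.1798300743103027
205 -1 382.6625213623047 -184.93022918701172 [103.84925842 183.32878113] 1.7098139524459839
```

View pics/p1o.png

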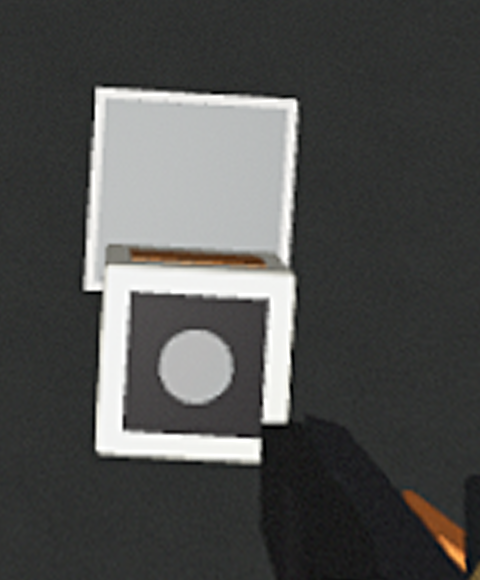

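The reader is squared and lies 76 mm short in x and about 2 mm in y. Next is the +x push.

```bash
cat >> h.py <<'E'
def look(name,pose=(340,-150,330)):
    c=snap(name,pose); im=ortho(c,300,520,-320,-90,50,f"pics/{name}o.png")
    g=cv2.GaussianBlur(cv2.cvtColor(im,cv2.COLOR_BGR2GRAY),(3,3),0)
    r=[]
    for k in (130,100,70):
        pass
    cs,h=cv2.findContours(((g<110)*1).astype(np.uint8),cv2.RETR_CCOMP,2)
    for cc in cs:
        rr=cv2.minAreaRect(cc); w=np.array(rr[1])/2
        if 55<min(w) and max(w)<85:
            a=rr[2]%90; a=a-90 if a>45 else a
            p=(520-.5*rr[0][1],-90-.5*rr[0][0]); print("reader",np.round(p,1),"rail",rail(p).round(1),"yaw",round(-np.radians(a),3),w)
E
python3 - <<'E'
from h import *
Q=q(-np.pi/2-TH); Z=13; D=59; Y=-2
a=world(-76-D-14,Y); reach((*a,150),Q); servo_line((*a,Z),v=150); rp("down")
b=world(-2-D,Y); servo_line((*b,Z),v=50); sleep(.2); rp("pushed")
g=world(-2-D-20,Y); servo_line((*g,Z),v=100); servo_line((*g,150),v=200)
look("p2"); rp("")
E
```

```text
down 86.5 pos [ 266.4 -184.4   13.5] F [ 0.6 -0.4  0.3] w 48.6
pushed 88.6 pos [ 353.1 -188.1   12.9] F [-9.5  1.1  9.7] w 48.6
reader [ 411.6 -190.9] rail [-3.3 -0.8] yaw -0.055 [68.53417969 68.96504974]
 90.8 pos [ 339.8 -150.1  328.6] F [0.1 0.2 0. ] w 48.4
```

View pics/p2o.png

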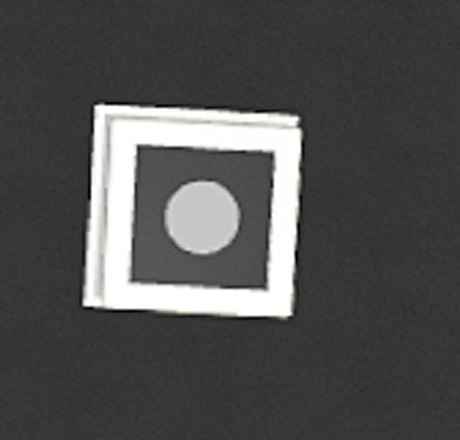

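Comparing in the same view, the mark's visible corners agree with my mark centre to about 1 mm. The reader is 3.4 mm short in x and its yaw is right, so I'll nudge it.

```bash
python3 - <<'E'
from h import *
Q=q(-np.pi/2-TH); Z=13; Y=-1
a=world(-61-15,Y); reach((*a,150),Q); servo_line((*a,Z),v=150)
b=world(-57.5,Y); servo_line((*b,Z),v=30); sleep(.2); rp("pushed")
g=world(-57.5-20,Y); servo_line((*g,Z),v=100); servo_line((*g,150),v=200)
look("p3"); look("p4",(400,-190,300)); look("p5",(440,-100,330)); rp("")
E
```

```text
pushed 93.6 pos [ 357.1 -187.7   13. ] F [-6.6  0.8  4.7] w 48.7
reader [ 415.4 -190.9] rail [ 0.6 -0.6] yaw -0.052 [68.73847961 68.69309235]
reader [ 415.3 -190.4] rail [ 0.4 -0.2] yaw -0.05 [68.59353638 68.75719452]
reader [ 415.3 -190.6] rail [ 0.4 -0.4] yaw -0.053 [69.27254486 69.16741943]
 97.0 pos [ 439.6 -100.8  329.7] F [ 0.4 -0.3  1.4] w 48.2
```

View pics/p3o.png

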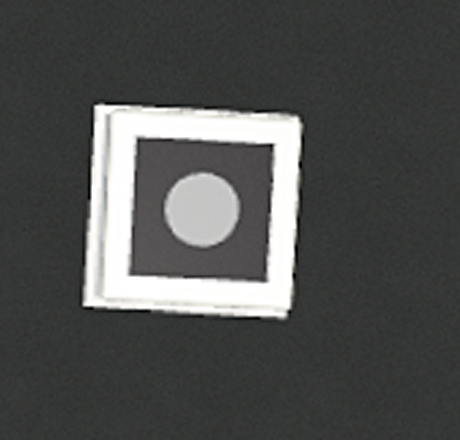

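View pics/p5.png

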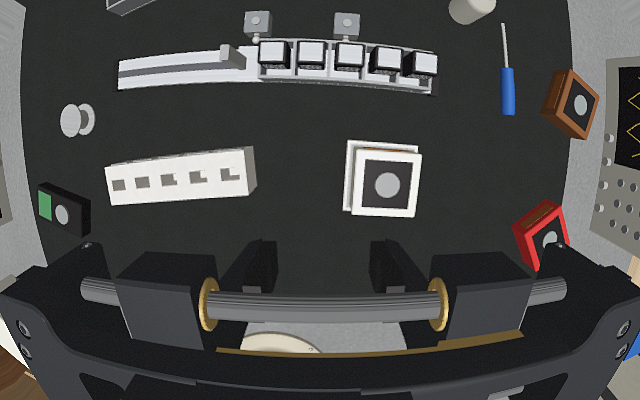

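```bash
python3 - <<'E'
from h import *
finish_job()
E
```

```text
the job is handed in; nothing more can be done
```

The job is done and handed in at about 97 s of the 210 s allowed; the hand-in reports no verdict.

- **Carrier to loading:** I pinched the post and pulled until the detent force dropped to zero. After release, the rack stood 86 mm on, lined up with the first detent.
- **Modules:** All five were present. Each was pulled and stood blade-down in its own cell, 0 to 4. Pictures show empty sockets and upright modules.
- **Carrier to inspection:** I moved it a further 130.3 mm until the force was zero again. Afterwards the rack middle was at about y = −129 mm, and −129.6 mm was expected.
- **Reader:** It was knocked aside by a few centimetres while I was loading modules. I measured it again, then pushed it in y and in x, with one small nudge to finish. In the last three views it was within 0.6 mm of the mark's centre and within about 0.005 rad of square.
- **Bystanders:** I touched none of them. In the last pictures they look unmoved by eye; I did not measure them.

No check failed. Three small disagreements came up: the two detent blocks first measured 125 mm apart instead of 130 mm, because they sat at the edge of the picture. One later automatic reader search found nothing, so I read its corners by hand. The mark's outline measured about 115 mm instead of 112 mm, which doesn't shift its centre.

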